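Set and lock the bread slicing guide

TASK

Set the wooden bread slicing guide for thin slices and lock it: push its sliding fence with the fingertips fully home towards the knife slot, then screw the loose wing nut down (clockwise seen from above) with repeated fingertip strokes on its wings until it sits snug on its washer. Nothing is grasped: never have the fence or the wing nut between the fingers, and leave the espresso cup, the tamper and the coffee scoop beside the guide where they stand.

Things in the scene. Friction and masses are not known exactly. Their poses are not given: they have to be found in the camera images.
- slicing_guide: Bread slicing guide, light wood, fixed on the worktop: board 130 (x) x 240 (y) mm, top at z = 18 mm. Origin: on the worktop under the board's centre; x across, y along the board, z up. The knife slot is the 4 mm gap between two fixed walls across its +y end (120 mm along x, 10 mm thick, centred at y = +92 and +106 mm, tops at z = 62 mm). The stud with the wing nut stands near its other end.
- fence (a joint): Sliding fence, metres from home: 0 = fully home (nearest the knife slot; the rear end of the slot in its foot meets the stud), growing as it stands further from the knife slot, at most 0.030. It moves along the guide's y (home towards +y), needs a push of about 2.5 N and stays where it is left. Home = within 3 mm.
- fence_face (a point): Centre of the face of the fence's wooden upright that looks to the wing nut (guide -y); push on it to the guide's +y. Axes as the guide's. Upright 110 mm wide (x), 10 mm thick (to +y of here), z = 18 to 58 mm; here z = 38 mm, y = 63 mm in the guide's frame when home. Its steel foot, 44 mm wide, lies flat from here past the stud, top at z = 22 mm, with a 3 mm plate up the middle of this face.
- wing_nut (a joint): Wing nut, radians still to be turned clockwise (seen from above): 0 = snug on the washer, where it stops hard. It sinks 6 mm a turn (0.955 mm per rad) and is 4.4 to 7 rad from snug at first. Turning it takes about 0.03 N m (1 to 2 N on a wing); it stays where it is left. Snug = below 0.25 rad.
- nut_wings (a point): Point on the wing nut's axis, 17 mm above its underside; turns and sinks with the nut. Two steel wings along its +x and -x, 5 mm thick, reach 32 mm out; each ends in an upright round ear 20 mm across, centred 22 mm out at this height. Hub 20 mm wide. When snug: z = 41 mm, wings along the guide's x. Within 75 mm round the axis nothing on the board but the stud stands above z = 24 mm.
- stud (a point): Top of the fixed upright steel stud, 8 mm thick, on which the wing nut runs: x = 0, y = -45 mm, z = 60 mm in the guide's frame. The washer at its foot is 22 mm wide, its top at z = 24 mm.
- espresso_cup1: Cream espresso cup with a handle, 64 x 91 x 50 mm high, loose, beside the guide; to be left alone. Origin: centre of its underside.
- tamper: Coffee tamper, steel base and walnut grip, 54 mm wide, 81 mm high, loose, beside the guide; to be left alone. Origin: centre of its underside.
- coffee_scoop: Brass coffee scoop with a flat handle, 42 x 82 x 25 mm high, loose, beside the guide; to be left alone. Origin: centre of its underside.

How it is judged (in metres and radians):
On the way, in this order (a step that is already met when the one before it is completed fails the run):
1. the fence is pushed home (within 3 mm) while the wing nut is still loose (value of joint fence below 0.003 m and value of joint wing_nut above 1 rad), for 0.2 s.
2. the wing nut is screwed down snug (less than 0.25 rad left) (value of joint wing_nut below 0.25 rad), for 0.2 s.
At the end, for the whole second after the job is handed in: The fence is home within 3 mm, the wing nut is snug on its washer (less than 0.25 rad left to turn) and at rest, and the cup, tamper and scoop are within 20 mm of where they stood (value of joint fence below 0.003 m and value of joint wing_nut below 0.25 rad and velocity of joint wing_nut between -0.05 and 0.05 rad/s and distance of each of espresso_cup1, tamper, coffee_scoop from where it was at the start of the episode below 0.02 m); the robot touches nothing.
It fails at once if the wing nut or one of its wings is between the fingers (the grasp point is in the plane of the wings, over the nut, with the fingertips below the tops of the wings) (x of the grasp point in the frame of nut_wings between -0.028 and 0.028 m and y of the grasp point in the frame of nut_wings between -0.004 and 0.004 m and z of the grasp point in the frame of nut_wings between -0.03 and 0.023 m).
It fails at once if the fence's upright is between the fingers (the grasp point is in the plane of the upright, with the fingertips below its top) (x of the grasp point in the frame of fence_face between -0.05 and 0.05 m and y of the grasp point in the frame of fence_face between 0.001 and 0.009 m and z of the grasp point in the frame of fence_face between -0.03 and 0.034 m).
It fails at once if the espresso cup is lifted, knocked over or moved by more than 20 mm (distance of espresso_cup1 from where it was at the start of the episode above 0.02 m or angle between espresso_cup1's own z axis and vertical above 0.5 rad).
It fails at once if the tamper is lifted, knocked over or moved by more than 20 mm (distance of tamper from where it was at the start of the episode above 0.02 m or angle between tamper's own z axis and vertical above 0.5 rad).
It fails at once if the coffee scoop is lifted, knocked over or moved by more than 20 mm (distance of coffee_scoop from where it was at the start of the episode above 0.02 m or angle between coffee_scoop's own z axis and vertical above 0.5 rad).
It also fails if it takes over 61 s, if anything falls off the work surface, if the arm or the gripper's body presses on something with over 40 N, if the wrist force passes 120 N, or if a joint passes its speed limit or range.

ROBOT

A 6-joint arm with a two-finger parallel gripper is mounted at the origin on a cart in front of the work surface, level with it; the furniture and walls round the work are solid. World frame = base frame: x ahead of the robot, y to its left, z up, the work surface at z = 0. Lengths are in mm, angles in rad, forces in N, time in s.
With the tool pointing down it reaches from about 250 to 725 mm from the base axis. Payload 9.7 kg.
Tool frame: the origin (TCP) lies at the very end of the fingers, on their centre line; the grasp point (between the pads) lies 19 mm behind it; z points along the fingers, y is the line along which they close (so a half turn about z gives the same grasp; the last joint's range is limited). The gripper opens to 85 mm and grips with 20 to 120 N. Pads are 22 mm wide; open, the fingers measure 114 mm over their backs; the gripper's body (76 mm by 85 mm) begins 54 mm behind the grasp point. The pads swing forward as they close: fully open they stand 13 mm farther back than shut.
Start: joints at [1.299, 0.087, 0.176, 1.66, 0, 1.571], TCP at [147.653, 529.807, 231.284] pointing down, gripper open.
Joint ranges: [-3.13, 3.13], [-0.85, 1.81], [-1.15, 1.24], [-2.2, 2.28], [-1.44, 1.52], [-3.14, 3.14]. Speed limits (rad/s): [2.22, 2.22, 2.57, 3.14, 3.14, 3.14].

INTERFACE

Orientations are given as a unit quaternion [w, x, y, z].
In Python, from plant import env, cams, models gives the robot as it stands.
- The arm moves only by the tool servo_tool, never from a script. Its argument "commands" is text: rows parted by semicolons, each of 7 numbers parted by spaces: the finger opening in mm, from 0 to 85.4, then the shift along the tool's x, y, z in mm, then the turn, a rotation vector about the tool's x, y, z in degrees. In form: claw tx ty tz rx ry rz; .... A call has 1 to 8 rows; each row is the pose to reach, as a shift and turn from the pose commanded when the call began, along the tool's axes at that moment; what a row does not reach only later rows make up. A row lasts 1/8 s, in which the tool goes at most 62.5 mm and 10.7 degrees, less where a joint would pass 70% of its speed; a pose out of reach is approached as far as the arm can. A call with a gripper value outside its range is refused whole. The fingers move at their own pace and stop on an object; the grip force is fixed at half the most. Time passes only in rows, so rows that repeat a pose let the fingers close. It gives the time, the measured TCP pose, the force, the opening and the grip force at its end, in the units of the state.
- env.state(): the state, without advancing time (a new reading comes with each control period).
- cams.camera(name): name is "side" or "top"; returns a dict with "pixels" (384x512x3 uint8, blue, green, red), "range_z" (384x512 float32, mm along the optical axis (not along the pixel's ray), 0 where there is no reading), "fx", "fy", "cx", "cy" (pixels), "dist_coeffs" ([k1, k2, p1, p2, k3] as OpenCV has them; the pictures are not rectified), "view" (4x4, takes a point from world to camera coordinates). Camera axes: x right, y down, z forward; pixel columns grow to the right and rows downward; lengths in mm; the calibration is good to about 2 mm. A picture is of the moment at which its call begins.
- env.sign_off(): hands the job in; it is judged then, once.
Trained networks look in a picture, given as the dict that the camera call returned (one of the last four; its "shot" number tells which), for a name from the list of things; names that differ only in an ending like _2 or _b are one class to them, and where a whole thing is asked for, a point or a joint stands for the part that bears it (a point fixed in the world has none). Each returns a list of dicts, best first, with "score" (0 to 1); they miss things now and then, are a little off and sometimes report something else, mostly with a low value. They report only what shows in the picture. A call takes as long as a camera call.
- models.spot_in(picture, name): "bbox" ([centre column, centre row, width, height] in pixels, round what is visible of it).
- models.regions_of(picture, name): "pixels" (384x512 bool, what is visible of it) and "bbox" ([centre column, centre row, width, height] in pixels, round what is visible of it).
- models.tip_of(picture, name): "centre" ([row, column] in pixels: a listed point, or the origin of a listed thing).
The state is a dict: "time": time; "qpos": joint angles; "dq": joint speeds; "effort": joint torques, N m; "ee_pos": TCP position; "tcp_rot": TCP orientation; "contact_force": force on the tool from outside, world axes, zero at the start; "moment": the same for the moment, N m; "width": finger opening in mm; "grasp_force": force on a finger pad.
Only numpy, scipy, OpenCV 4.12 (cv2) and the standard library are available. Lean on these libraries where they do the work, as an engineer would, in place of code of your own. Each camera call takes 0.05 s, during which the arm holds its last target. There are 200 camera calls.

## Working session

There is one attempt and no reset: what is moved stays moved. The work goes in short steps, Python scripts to look and compute and a tool call to move; the robot and the scene stay as the last step left them, time stands still between calls to the robot, and variables do not carry over. Pictures are saved under pics/ and viewed, at most 10 in all, crops included, and the job is handed in when it is done.

Besides the shell and the picture viewer there is one more tool, called as name(argument=value, ...) on one line, values as JSON. servo_tool: Moves the arm, as the interface text tells. Its arguments: {"type":"object","properties":{"commands":{"type":"string"}},"required":["commands"]}

```bash
mkdir -p pics; cat > h.py <<'E'
import numpy as np, cv2
from plant import env, cams, models
def world(p,r,c,d=None):
    K=np.array([[p['fx'],0,p['cx']],[0,p['fy'],p['cy']],[0,0,1.]])
    rc=np.atleast_2d(np.array([r,c],float).T)
    u=cv2.undistortPoints(rc[:,::-1].reshape(-1,1,2).copy(),K,np.array(p['dist_coeffs'])).reshape(-1,2)
    if d is None: d=p['range_z'][rc[:,0].astype(int),rc[:,1].astype(int)]
    X=np.c_[u*np.reshape(d,(-1,1)),np.ones(len(u))*d,np.ones(len(u))]
    return (X@np.linalg.inv(np.array(p['view'])).T)[:,:3]
def atz(p,r,c,z):
    a=world(p,[r],[c],np.array([100.]))[0];b=world(p,[r],[c],np.array([1000.]))[0]
    return a+(b-a)*(z-a[2])/(b[2]-a[2])
E
python3 - <<'E'
from h import *
np.set_printoptions(precision=1,suppress=True)
for n in ['top','side']:
    p=cams.camera(n); cv2.imwrite(f'pics/{n}0.png',p['pixels'])
    print(n,np.linalg.inv(np.array(p['view']))[:3,3])
    for t in ['slicing_guide','fence_face','nut_wings','stud','espresso_cup1','tamper','coffee_scoop']:
        q=models.tip_of(p,t)[:1]; 
        for k in q:
            r,c=k['centre']; print(t,k['score'],r,c,world(p,[r],[c])[0])
    for t in ['slicing_guide','fence','wing_nut','espresso_cup1','tamper','coffee_scoop']:
        m=models.regions_of(p,t)[:1]
        for k in m:
            r,c=np.nonzero(k['pixels']); d=p['range_z'][r,c]; ok=d>0
            w=world(p,r[ok],c[ok]); w=w[w[:,2]>4]
            print(' reg',t,k['score'],len(w),np.median(w,0),np.percentile(w,2,0),np.percentile(w,98,0))
            if t in('slicing_guide','fence','wing_nut'): print('   rect',cv2.minAreaRect(w[:,:2].astype(np.float32)))
s=env.state();print(s['ee_pos'],s['tcp_rot'],s['width'])
E
```

```text
top [435.8  61.1 915.4]
slicing_guide 0.93 224.6 270.2 [524.   21.   22.6]
fence_face 0.87 220.1 257.0 [532.2  52.1  45.6]
nut_wings 0.62 230.6 289.4 [508.7 -22.7  34.1]
stud 0.66 231.3 298.1 [508.3 -44.7  17.4]
espresso_cup1 0.64 243.2 350.8 [ 480.2 -171.     3.5]
tamper 0.64 181.0 307.0 [618.6 -62.5  66.3]
coffee_scoop 0.71 169.0 254.6 [663.5  56.5   2.2]
 reg slicing_guide 0.77 5421 [520.7  12.8  18.7] [443.9 -98.9  14.7] [598.5 124.1  62.7]
   rect ((523.4688720703125, 13.350852966308594), (236.383544921875, 130.82681274414062), 71.94742584228516)
 reg fence 0.97 1108 [518.7  12.2  22.1] [483.3 -69.7  18.4] [573.9  70.4  59.4]
   rect ((515.25048828125, -3.3787460327148438), (142.81378173828125, 106.19633483886719), 71.62153625488281)
 reg wing_nut 0.53 92 [504.6 -29.6  46.1] [481.7 -38.8  22.3] [533.2 -23.   58.2]
   rect ((507.77252197265625, -29.118938446044922), (55.11094284057617, 13.15170955657959), 18.847867965698242)
 reg espresso_cup1 0.91 702 [ 487.6 -171.1   24.2] [ 460.5 -209.9    5.3] [ 517.  -132.1   50.5]
 reg tamper 0.61 359 [627.1 -65.2  16.3] [610.5 -90.    7.7]
[... 533 characters left out ...]
4804688, 9.854995727539062), (237.38038635253906, 131.04933166503906), 72.3384017944336)
 reg fence 0.89 1472 [518.6  27.4  22. ] [480.6 -72.2  16.3] [583.   70.7  58.6]
   rect ((523.6121826171875, 2.5932846069335938), (165.51663208007812, 117.31559753417969), 73.38050079345703)
 reg wing_nut 0.58 194 [671.5  71.1  20.1] [656.1  26.5   4.8] [699.1  97.3  26.7]
   rect ((669.3851928710938, 63.44227600097656), (78.35367584228516, 39.618412017822266), 54.37200164794922)
 reg tamper 0.86 498 [627.1 -78.2  16. ] [609.8 -96.4   6.3] [654.4 -51.1  80.2]
 reg coffee_scoop 0.55 198 [671.2  70.6  20.7] [655.7  24.6   4.8] [699.1  97.6  26.7]
[147.7 529.8 231.3] [-0.   0.1  1.   0. ] 85.65550343075265
```

View pics/top0.png

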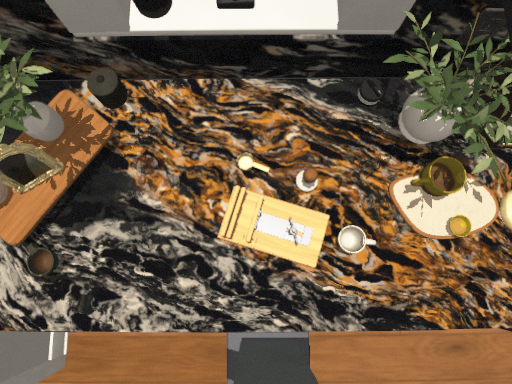

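View pics/side0.png

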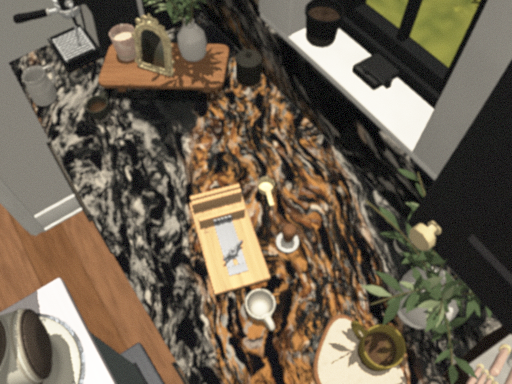

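The top view shows the guide at about (275,227) with its slot walls at the left, the fence at column ~250 and the nut near (291,232). The scoop (250,162), tamper (307,180) and cup (352,240) stand beside it. The side view agrees. Next I'll refine the guide pose, fence position and wing angle.

```bash
cat >> h.py <<'E'
def cloud(p):
    r,c=np.nonzero(p['range_z']>0); w=world(p,r,c)
    k=(abs(w[:,0]-522)<170)&(abs(w[:,1]-11)<170)&(w[:,2]>-5)&(w[:,2]<110)
    return w[k],r[k],c[k]
def G(w,C,yaw):
    a=np.asarray(w)[:,:2]-C; c,s=np.cos(yaw),np.sin(yaw)
    return np.c_[a[:,0]*c+a[:,1]*s,-a[:,0]*s+a[:,1]*c,np.asarray(w)[:,2]]
E
python3 - <<'E'
from h import *
np.set_printoptions(precision=1,suppress=True)
for n in ['top','side']:
    p=cams.camera(n); w,r,c=cloud(p)
    m=models.regions_of(p,'slicing_guide')[0]['pixels'][r,c]|models.regions_of(p,'fence')[0]['pixels'][r,c]
    g0=G(w,[522,11],np.radians(-18))
    b=m&(w[:,2]>14)&(w[:,2]<22)
    rc=cv2.minAreaRect(w[b][:,:2].astype(np.float32)); print(n,'board',rc)
    b=(abs(g0[:,0])<75)&(abs(g0[:,1]-99)<16)&(w[:,2]>55); print(' walls',b.sum(),cv2.minAreaRect(w[b][:,:2].astype(np.float32)),g0[b].mean(0))
    b=(abs(g0[:,0])<65)&(g0[:,1]<85)&(g0[:,1]>10)&(w[:,2]>50); 
    print(' fence',b.sum(),cv2.minAreaRect(w[b][:,:2].astype(np.float32)),g0[b].mean(0),np.percentile(g0[b],[3,97],axis=0))
    b=(np.hypot(g0[:,0],g0[:,1]+45)<42)&(w[:,2]>30)
    print(' nut',b.sum());print(np.c_[g0[b],r[b],c[b]][::1])
    K=p['pixels']; rr=int(np.median(r[b]));cc=int(np.median(c[b]))
    cv2.imwrite(f'pics/{n}c.png',cv2.resize(K[rr-30:rr+30,cc-40:cc+40],None,fx=8,fy=8,interpolation=2));print(rr,cc)
E
python3 -c "
import cv2,numpy as np
a=cv2.imread('pics/topc.png');b=cv2.imread('pics/sidec.png')
cv2.imwrite('pics/both.png',cv2.resize(np.vstack([a,b]),(400,600)))"
```

```text
top board ((522.83154296875, 12.5274658203125), (237.81979370117188, 129.60006713867188), 72.06531524658203)
 walls 476 ((552.6588134765625, 106.16307067871094), (24.343534469604492, 119.63359069824219), 72.39492797851562) [-0.2 99.7 61.3]
 fence 217 ((537.2360229492188, 57.216896057128906), (9.996315002441406, 109.93763732910156), 72.37510681152344) [-0.9 48.6 57.3] [[-51.9  43.9  54.4]
 [ 51.   53.3  60.3]]
 nut 109
[[ 25.5 -27.3  54.1 217.  290. ]
 [ 26.7 -29.6  51.  217.  291. ]
 [ 23.3 -27.9  54.5 218.  290. ]
 [ 23.4 -29.9  58.5 218.  291. ]
 [ 24.6 -32.2  55.1 218.  292. ]
 [ 21.1 -28.6  54.7 219.  290. ]
 [ 21.2 -30.5  58.8 219.  291. ]
 [ 22.1 -32.7  57.4 219.  292. ]
 [ 19.7 -29.6  48.6 220.  290. ]
 [ 19.2 -31.2  57.6 220.  291. ]
 [ 20.1 -33.4  56.3 220.  292. ]
 [ 18.7 -30.8  39.5 221.  290. ]
 [ 17.5 -32.1  54.3 221.  291. ]
 [ 18.2 -34.2  54.2 221.  292. ]
 [ 16.5 -31.4  40.  222.  290. ]
 [ 15.3 -32.7  54.5 222.  291. ]
 [ 15.8 -34.8  55.9 222.  292. ]
 [ 16.6 -37.   54.6 222.  293. ]
 [ 13.2 -33.4  53.4 223.  291. ]
 [ 13.8 -35.5  54.3 223.  292. ]
 [ 14.8 -37.8  51.
[... 7412 characters left out ...]
[-11.3 -53.9  37.1 257.  229. ]
 [ -4.6 -54.2  33.1 257.  232. ]
 [ -2.2 -53.7  30.1 257.  233. ]
 [ -0.2 -55.2  32.4 257.  234. ]
 [-25.7 -59.1  53.4 258.  223. ]
 [-23.6 -59.6  53.  258.  224. ]
 [-21.5 -60.1  52.8 258.  225. ]
 [-19.3 -60.2  51.4 258.  226. ]
 [-16.8 -58.3  45.3 258.  227. ]
 [-14.1 -56.   38.  258.  228. ]
 [-26.  -59.2  48.2 259.  223. ]
 [-24.3 -62.2  53.8 259.  224. ]
 [-22.  -61.5  50.6 259.  225. ]
 [-19.5 -60.1  45.6 259.  226. ]
 [-17.1 -58.9  41.  259.  227. ]
 [-26.7 -61.9  49.2 260.  223. ]
 [-24.6 -62.9  50.1 260.  224. ]
 [-22.  -60.2  41.9 260.  225. ]
 [-19.9 -60.9  42.  260.  226. ]
 [-24.9 -63.   44.7 261.  224. ]
 [-22.5 -61.3  39.  261.  225. ]]
252 233
```

View pics/topc.png

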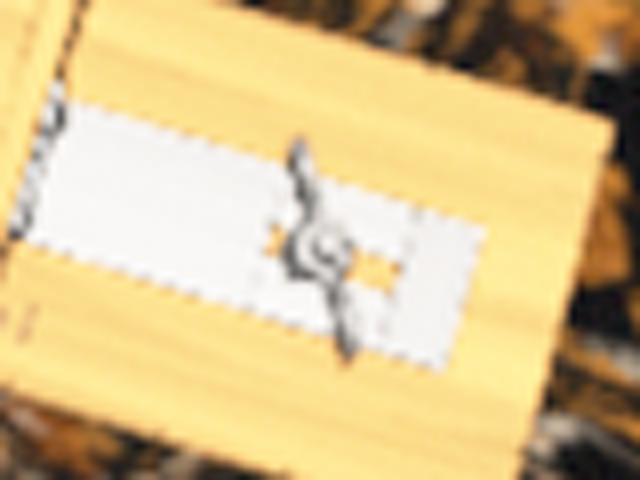

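View pics/sidec.png

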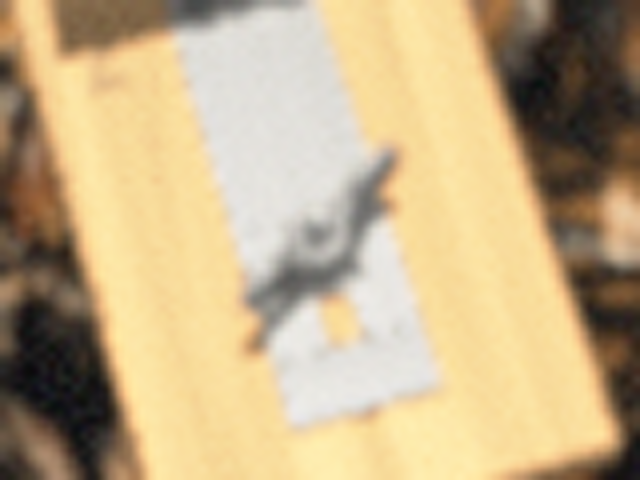

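The top crop shows the nut centred near (320,250) with wings running from (298,145) to (347,355). Together with the depth cloud that puts the wings about +29° from guide x. With ear tops near 57 mm, about 6.8 rad is left. The side crop agrees. The guide centre is about (522.2, 11.4) with yaw -17.6°, and the fence is about 20 mm from home.

```bash
cat >> h.py <<'E'
from scipy.spatial.transform import Rotation as Ro
C=np.array([522.2,11.4]); YAW=-17.6
def g2w(x,y): 
    c,s=np.cos(np.radians(YAW)),np.sin(np.radians(YAW)); return C+[c*x-s*y,s*x+c*y]
def rows(T,claw=0):   # T: (x,y in guide frame, z, psi guide deg)
    s=env.state(); q=s['tcp_rot']; R0=Ro.from_quat([q[1],q[2],q[3],q[0]]); p0=np.array(s['ee_pos'])
    print('t',round(s['time'],2),'pos',np.round(p0,1),'J6',np.degrees(s['qpos'][5]).round(1),'F',np.round(s['contact_force'],1),'w',round(s['width'],1))
    out=[];x0=R0.as_matrix()[:,0]; psi0=np.degrees(np.arctan2(x0[1],x0[0])); print('psi guide',round(psi0-YAW,1))
    for x,y,z,psi in T:
        P=np.r_[g2w(x,y),z]; d=R0.inv().apply(P-p0)
        R=Ro.from_euler('z',psi+YAW,degrees=True)*Ro.from_quat([1,0,0,0]); rv=np.degrees((R0.inv()*R).as_rotvec())
        out.append(f'{claw} '+' '.join(f'{v:.1f}' for v in np.r_[d,rv]))
    print('; '.join(out))
def wp(th,off,r=26):  # probe centre for wing angle th, offset off along n
    t=np.radians(th); return (r*np.cos(t)-off*np.sin(t), -45+r*np.sin(t)+off*np.cos(t))
E
python3 -c "
from h import *
rows([(0,15,130,90)]);rows([(0,15,130,-90)])"
```

```text
t 1.7 pos [147.7 529.8 231.3] J6 90.0 F [-0.3  0.4 -0.6] w 85.3
psi guide 182.0
0 -500.5 -383.9 101.3 0.0 0.0 92.0
t 1.7 pos [147.7 529.8 231.3] J6 90.0 F [-0.3  0.4 -0.6] w 85.3
psi guide 182.0
0 -500.5 -383.9 101.3 -0.0 0.0 -88.0
```

servo_tool(commands="0 -500 -384 80 0 0 92; 0 -500 -384 80 0 0 92; 0 -500 -384 80 0 0 92; 0 -500 -384 80 0 0 92; 0 -500 -384 80 0 0 92; 0 -500 -384 80 0 0 92; 0 -500 -384 80 0 0 92; 0 -500 -384 80 0 0 92")

```text
time: 2.7
ee_pos: [446.5, 131.3, 168.4]
tcp_rot: [0.0, 0.776, 0.63, 0.0]
contact_force: [-0.5, 1.4, -0.4]
width: 0.0
grasp_force: 0.0
```

```bash
python3 -c "
from h import *
rows([(0,12,80,90),(0,12,31,90)])"
```

```text
t 2.7 pos [446.5 131.3 168.4] J6 118.3 F [-0.5  1.4 -0.4] w 0.0
psi guide 95.7
0 -89.9 99.9 88.4 0.0 -0.0 5.7; 0 -89.9 99.9 137.4 0.0 -0.0 5.7
```

servo_tool(commands="0 -45 50 40 0 0 5.7; 0 -90 100 60 0 0 5.7; 0 -90 100 75 0 0 5.7; 0 -90 100 75 0 0 5.7; 0 -90 100 75 0 0 5.7")

```text
time: 3.32
ee_pos: [525.3, 25.5, 94.1]
tcp_rot: [0.0, 0.805, 0.593, 0.0]
contact_force: [-0.2, -0.2, -0.1]
width: 0.1
grasp_force: 0.0
```

```bash
python3 -c "
from h import *
rows([(0,12,75,90),(0,12,30,90)])"
```

```text
t 3.33 pos [525.3  25.5  94.1] J6 110.0 F [-0.2 -0.2 -0.1] w 0.1
psi guide 90.4
0 -2.4 1.2 19.1 0.0 -0.0 0.4; 0 -2.5 1.2 64.1 0.0 -0.0 0.4
```

servo_tool(commands="0 -2.4 1.2 30 0 0 0.4; 0 -2.4 1.2 64 0 0 0.4; 0 -2.4 1.2 64 0 0 0.4; 0 5 1.2 64 0 0 0.4; 0 12 1.2 64 0 0 0.4; 0 18 1.2 64 0 0 0.4; 0 23 1.2 64 0 0 0.4; 0 28 1.2 64 0 0 0.4")

```text
time: 4.32
ee_pos: [535.2, 51.6, 29.6]
tcp_rot: [0.0, 0.807, 0.59, 0.0]
contact_force: [0.4, -2.6, 2.8]
width: 0.2
grasp_force: 1.4
```

```bash
python3 -c "
from h import *
rows([(0,46,30,90),(0,52,30,90)]); print(G([env.state()['ee_pos']],C,np.radians(YAW)))"
```

```text
t 4.33 pos [535.2  51.6  29.6] J6 113.1 F [ 0.4 -2.6  2.8] w 0.2
psi guide 90.0
0 3.8 -0.3 -0.4 0.0 0.0 -0.0; 0 9.8 -0.3 -0.4 0.0 0.0 -0.0
[[ 0.25037902 42.2061372  29.60070374]]
```

servo_tool(commands="0 2 -0.3 -0.4 0 0 0; 0 4 -0.3 -0.4 0 0 0; 0 6 -0.3 -0.4 0 0 0; 0 7 -0.3 -0.4 0 0 0")

```text
time: 4.82
ee_pos: [536.8, 58.2, 29.6]
tcp_rot: [-0.0, 0.807, 0.59, -0.0]
contact_force: [0.1, -2.5, -0.3]
width: -0.1
grasp_force: 1.3
```

```bash
python3 -c "
from h import *
rows([(0,49,30,90),(0,51,30,90)]); print(G([env.state()['ee_pos']],C,np.radians(YAW)))"
```

```text
t 4.83 pos [536.8  58.2  29.6] J6 113.8 F [ 0.1 -2.5 -0.3] w -0.1
psi guide 90.0
0 0.0 0.2 -0.4 -0.0 0.0 -0.0; 0 2.0 0.2 -0.4 -0.0 0.0 -0.0
[[-0.24458486 48.97918892 29.61740291]]
```

Still sliding at friction level, so I'll push on until the force rises at the stop.

servo_tool(commands="0 1 0 0 0 0 0; 0 1.5 0 0 0 0 0; 0 2 0 0 0 0 0; 0 2 0 0 0 0 0")

```text
time: 5.32
ee_pos: [536.9, 58.6, 29.6]
tcp_rot: [0.001, 0.807, 0.59, -0.001]
contact_force: [-1.3, -11.0, 2.0]
width: 0.0
grasp_force: 5.4
```

```bash
python3 -c "
from h import *
rows([(0,49,30,90)]); print(G([env.state()['ee_pos']],C,np.radians(YAW)))"
```

```text
t 5.33 pos [536.9  58.6  29.6] J6 114.0 F [ -1.3 -11.    2. ] w 0.0
psi guide 89.9
0 -0.5 0.3 -0.4 -0.0 0.2 -0.1
[[-0.26488446 49.46732961 29.63610631]]
```

The force rose to 11 N at y = 49.5, which matches the predicted 49 for home. Backing off, lifting and moving to the nut.

```bash
python3 -c "
from h import *
x,y=wp(29,24)
rows([(0,36,30,90),(0,36,80,90),(x,y,80,119)])"
```

```text
t 5.33 pos [536.9  58.6  29.6] J6 114.0 F [ -1.3 -11.    2. ] w 0.0
psi guide 89.9
0 -13.5 0.3 -0.3 -0.0 0.2 -0.1; 0 -13.6 0.3 -50.3 -0.0 0.2 -0.1; 0 -61.0 11.5 -50.2 -0.0 0.2 -29.1
```

servo_tool(commands="0 -13.5 0 0 0 0 0; 0 -13.5 0 -50 0 0 0; 0 -13.5 0 -50 0 0 -10; 0 -61 11.5 -50 0 0 -19; 0 -61 11.5 -50 0 0 -29; 0 -61 11.5 -50 0 0 -29; 0 -61 11.5 -50 0 0 -29")

```text
time: 6.2
ee_pos: [529.8, -1.3, 79.7]
tcp_rot: [-0.0, 0.635, 0.773, 0.0]
contact_force: [0.4, 0.9, -1.1]
width: -0.3
grasp_force: 0.0
```

```bash
python3 -c "
from h import *
x,y=wp(29,24)
rows([(x,y,32,119)]+[(*wp(t,13.5),32,t+90) for t in (29,21,11,1,-9)])"
```

```text
t 6.2 pos [529.8  -1.3  79.7] J6 78.7 F [ 0.4  0.9 -1.1] w -0.3
psi guide 118.8
0 -1.5 -0.7 47.7 0.0 -0.0 -0.2; 0 -12.0 -0.7 47.7 0.0 -0.0 -0.2; 0 -15.7 1.0 47.7 0.0 -0.0 7.8; 0 -20.7 2.3 47.7 -0.0 -0.0 17.8; 0 -25.7 2.7 47.7 -0.0 -0.0 27.8; 0 -30.8 2.2 47.7 -0.0 -0.0 37.8
```

servo_tool(commands="0 -1.5 -0.7 25 0 0 0; 0 -1.5 -0.7 48 0 0 0; 0 -1.5 -0.7 48 0 0 0; 0 -11 -0.7 48 0 0 0; 0 -15.7 1 48 0 0 8; 0 -20.7 2.3 48 0 0 18; 0 -25.7 2.7 48 0 0 28; 0 -30.8 2.2 48 0 0 38")

```text
time: 7.2
ee_pos: [538.9, -31.7, 33.0]
tcp_rot: [0.0, 0.853, 0.523, 0.001]
contact_force: [-0.5, 1.4, -1.1]
width: -0.2
grasp_force: 0.7
```

```bash
python3 -c "
from h import *
rows([(*wp(t,13.5),32,t+90) for t in (-17,-26,-35,-44,-53)]+[(*wp(-53,28),z,37) for z in (32,80)])"
```

```text
t 7.2 pos [538.9 -31.7  33. ] J6 113.6 F [-0.5  1.4 -1.1] w -0.2
psi guide 80.6
0 -3.7 0.5 1.0 0.1 -0.1 7.6; 0 -8.1 1.7 1.0 0.1 -0.1 16.6; 0 -12.7 2.2 1.0 0.1 -0.1 25.6; 0 -17.3 2.0 1.0 0.0 -0.1 34.6; 0 -21.8 1.0 0.9 0.0 -0.1 43.6; 0 -11.3 11.1 1.0 0.0 -0.1 43.6; 0 -11.2 11.1 -47.0 0.0 -0.1 43.6
```

servo_tool(commands="0 -3.7 0.5 0 0 0 7.6; 0 -8.1 1.7 0 0 0 16.6; 0 -12.7 2.2 0 0 0 25.6; 0 -17.3 2 0 0 0 34.6; 0 -21.8 1 0 0 0 43.6; 0 -21.8 1 0 0 0 43.6; 0 -11.3 11 0 0 0 43.6; 0 -11.3 11 -47 0 0 43.6")

```text
time: 8.2
ee_pos: [542.3, -45.7, 76.3]
tcp_rot: [-0.001, 0.985, 0.173, -0.003]
contact_force: [1.0, -0.8, 1.3]
width: 0.1
grasp_force: 0.0
```

```bash
cat >> h.py <<'E'
def wing():
    a=np.radians(YAW)
    for n in ['top','side']:
        p=cams.camera(n); w,r,c=cloud(p); g=G(w,C,a)
        d=np.hypot(g[:,0],g[:,1]+45); b=(d<34)&(d>13)&(g[:,2]>35)&(g[:,2]<63)
        q=g[b][:,:2]-[0,-45]
        if len(q)>8:
            q2=q[:,0]+1j*q[:,1]; print(n,b.sum(),'wing angle mod180',round(np.degrees(np.angle((q2**2).sum()))/2,1),'ear z',np.percentile(g[b][:,2],90).round(1))
        f=(abs(g[:,0])<52)&(g[:,1]<82)&(g[:,1]>30)&(g[:,2]>50)&(g[:,2]<63)
        wl=(abs(g[:,0])<52)&(abs(g[:,1]-99)<14)&(g[:,2]>55)&(g[:,2]<68)
        if f.sum() and wl.sum(): print('  wall-fence',(g[wl][:,1].mean()-g[f][:,1].mean()).round(1),'(home 31)')
    return
E
python3 -c "
from h import *
wing(); rows([(*wp(-53,28),80,217)])"
```

```text
top 22 wing angle mod180 -54.3 ear z 55.5
  wall-fence 30.9 (home 31)
side 66 wing angle mod180 -53.7 ear z 54.8
  wall-fence 30.5 (home 31)
t 8.3 pos [546.2 -46.2  83.7] J6 155.2 F [0.6 0.5 0.2] w -0.2
psi guide 37.5
0 -2.6 -0.3 3.7 0.6 0.3 -179.5
```

Stroke works: the wing went from 29° to -54° and the fence is home. Resetting the wrist for the next stroke.

servo_tool(commands="0 -2.6 0 2 0 0 -10; 0 -2.6 0 2 0 0 -21; 0 -2.6 0 2 0 0 -31; 0 -2.6 0 2 0 0 -42; 0 -2.6 0 2 0 0 -52; 0 -2.6 0 2 0 0 -63; 0 -2.6 0 2 0 0 -73; 0 -2.6 0 2 0 0 -84")

```text
time: 9.3
ee_pos: [541.3, -46.9, 76.7]
tcp_rot: [0.0, 0.616, 0.788, 0.0]
contact_force: [0.4, 0.2, -0.6]
width: 0.1
grasp_force: 0.0
```

servo_tool(commands="0 0 0 0 0 0 -10; 0 0 0 0 0 0 -21; 0 0 0 0 0 0 -31; 0 0 0 0 0 0 -42; 0 0 0 0 0 0 -52; 0 0 0 0 0 0 -63; 0 0 0 0 0 0 -73; 0 0 0 0 0 0 -84")

```text
time: 10.3
ee_pos: [541.3, -46.9, 76.7]
tcp_rot: [0.0, -0.068, 0.998, -0.0]
contact_force: [0.2, -1.3, 0.2]
width: -0.2
grasp_force: 0.0
```

```bash
python3 -c "
from h import *
rows([(*wp(-54,26),z,216) for z in (80,32)]+[(*wp(t,13.5),32,t+270) for t in (-54,-64,-74,-84)])"
```

```text
t 10.3 pos [541.3 -46.9  76.7] J6 -12.7 F [ 0.2 -1.3  0.2] w -0.2
psi guide -154.6
0 -0.0 -1.0 -3.3 -0.0 0.0 -10.6; 0 -0.0 -1.0 44.7 -0.0 0.0 -10.6; 0 12.3 -3.3 44.7 -0.0 0.0 -10.6; 0 16.6 -6.1 44.7 -0.0 0.0 -0.6; 0 21.3 -8.1 44.7 -0.0 0.0 9.4; 0 26.2 -9.3 44.7 0.0 0.0 19.4
```

servo_tool(commands="0 0 -1 20 0 0 -10.6; 0 0 -1 44 0 0 -10.6; 0 0 -1 44 0 0 -10.6; 0 11 -3 44 0 0 -10.6; 0 16.6 -6.1 44 0 0 -0.6; 0 21.3 -8.1 44 0 0 9.4; 0 26.2 -9.3 44 0 0 19.4")

```text
time: 11.18
ee_pos: [516.0, -60.1, 34.2]
tcp_rot: [0.001, 0.108, 0.994, 0.0]
contact_force: [1.2, 0.2, -0.6]
width: -0.1
grasp_force: 0.5
```

```bash
python3 -c "
from h import *
rows([(*wp(t,13.5),32,t+270) for t in (-93,-103,-113,-123,-133,-143,-153,-163)])"
```

```text
t 11.18 pos [516.  -60.1  34.2] J6 5.8 F [ 1.2  0.2 -0.6] w -0.1
psi guide 185.2
0 3.7 -1.3 2.2 0.0 0.1 8.2; 0 8.6 -2.6 2.2 0.0 0.1 18.2; 0 13.7 -3.0 2.2 0.0 0.1 28.2; 0 18.8 -2.5 2.2 0.1 0.1 38.2; 0 23.7 -1.1 2.2 0.1 0.1 48.2; 0 28.3 1.1 2.1 0.1 0.1 58.2; 0 32.5 4.1 2.1 0.1 0.1 68.2; 0 36.0 7.8 2.1 0.1 0.1 78.2
```

servo_tool(commands="0 3.7 -1.3 1 0 0 8.2; 0 8.6 -2.6 1 0 0 18.2; 0 13.7 -3 1 0 0 28.2; 0 18.8 -2.5 1 0 0 38.2; 0 23.7 -1.1 1 0 0 48.2; 0 28.3 1.1 1 0 0 58.2; 0 32.5 4.1 1 0 0 68.2; 0 36 7.8 1 0 0 78.2")

```text
time: 12.18
ee_pos: [482.1, -44.9, 33.1]
tcp_rot: [0.001, 0.711, 0.703, 0.0]
contact_force: [-0.4, -1.6, -0.9]
width: 0.2
grasp_force: 0.5
```

```bash
python3 -c "
from h import *
rows([(*wp(t,13.5),32,t+270) for t in (-172,-182,-192,-202,-212,-222)]+[(*wp(-222,28),z,48) for z in (32,80)])"
```

```text
t 12.18 pos [482.1 -44.9  33.1] J6 85.4 F [-0.4 -1.6 -0.9] w 0.2
psi guide 106.9
0 4.4 -1.4 1.1 0.1 0.0 8.9; 0 9.3 -2.6 1.1 0.1 0.0 18.9; 0 14.4 -2.9 1.1 0.1 0.0 28.9; 0 19.5 -2.4 1.1 0.1 0.0 38.9; 0 24.4 -0.9 1.1 0.1 -0.0 48.9; 0 29.0 1.4 1.1 0.1 -0.0 58.9; 0 21.5 -11.1 1.0 0.1 -0.0 58.9; 0 21.5 -11.0 -47.0 0.1 -0.0 58.9
```

servo_tool(commands="0 4.4 -1.4 0 0 0 8.9; 0 9.3 -2.6 0 0 0 18.9; 0 14.4 -2.9 0 0 0 28.9; 0 19.5 -2.4 0 0 0 38.9; 0 24.4 -0.9 0 0 0 48.9; 0 29 1.4 0 0 0 58.9; 0 21.5 -11 0 0 0 58.9; 0 21.5 -11 -47 0 0 58.9")

```text
time: 13.18
ee_pos: [467.7, -23.6, 76.8]
tcp_rot: [-0.001, 0.964, 0.267, -0.003]
contact_force: [0.5, 1.0, 1.0]
width: 0.3
grasp_force: 0.0
```

```bash
python3 -c "
from h import *
wing(); rows([(*wp(-222,28),80,228)])"
```

```text
wall-fence 30.9 (home 31)
side 36 wing angle mod180 -46.9 ear z 52.5
t 13.28 pos [472.5 -23.8  83.8] J6 146.1 F [ 0.8  0.1 -0.2] w -0.3
psi guide 48.6
0 -0.8 -1.1 3.8 0.5 0.4 -179.4
```

servo_tool(commands="0 -0.8 -1 2 0 0 -10; 0 -0.8 -1 2 0 0 -21; 0 -0.8 -1 2 0 0 -31; 0 -0.8 -1 2 0 0 -42; 0 -0.8 -1 2 0 0 -52; 0 -0.8 -1 2 0 0 -63; 0 -0.8 -1 2 0 0 -73; 0 -0.8 -1 2 0 0 -84")

```text
time: 14.28
ee_pos: [469.4, -23.1, 77.2]
tcp_rot: [0.0, 0.537, 0.844, 0.0]
contact_force: [-0.4, -0.6, -0.9]
width: 0.3
grasp_force: 0.0
```

servo_tool(commands="0 0 0 0 0 0 -10; 0 0 0 0 0 0 -21; 0 0 0 0 0 0 -31; 0 0 0 0 0 0 -42; 0 0 0 0 0 0 -52; 0 0 0 0 0 0 -63; 0 0 0 0 0 0 -73; 0 0 0 0 0 0 -84")

```text
time: 15.28
ee_pos: [469.5, -23.1, 77.2]
tcp_rot: [0.0, -0.164, 0.987, -0.0]
contact_force: [-0.7, -0.2, -0.4]
width: -0.0
grasp_force: 0.0
```

```bash
python3 -c "
from h import *
rows([(*wp(-222,27),z,228) for z in (80,31)]+[(*wp(t,13.5),31,t+90+360) for t in (-222,-232,-242,-252)])"
```

```text
t 15.28 pos [469.5 -23.1  77.2] J6 -21.6 F [-0.7 -0.2 -0.4] w -0.0
psi guide -143.6
0 -2.7 -0.5 -2.8 -0.0 0.0 -11.6; 0 -2.6 -0.5 46.2 -0.0 0.0 -11.6; 0 -15.9 2.2 46.2 -0.0 0.0 -11.6; 0 -20.1 5.1 46.2 -0.0 0.0 -1.6; 0 -24.8 7.1 46.2 -0.0 0.0 8.4; 0 -29.7 8.4 46.2 -0.0 0.0 18.4
```

servo_tool(commands="0 -2.6 -0.5 20 0 0 -11.6; 0 -2.6 -0.5 46 0 0 -11.6; 0 -2.6 -0.5 46 0 0 -11.6; 0 -9 1 46 0 0 -11.6; 0 -15.9 2.2 46 0 0 -11.6; 0 -20.1 5.1 46 0 0 -1.6; 0 -24.8 7.1 46 0 0 8.4; 0 -29.7 8.4 46 0 0 18.4")

```text
time: 16.27
ee_pos: [496.2, -5.1, 31.4]
tcp_rot: [0.0, 0.004, 1.0, -0.0]
contact_force: [-0.2, -1.1, 0.8]
width: -0.2
grasp_force: 0.7
```

```bash
python3 -c "
from h import *
rows([(*wp(t,13.5),31,t+90+360) for t in (-261,-271,-281,-291,-301,-311,-321,-330)])"
```

```text
t 16.27 pos [496.2  -5.1  31.4] J6 -0.1 F [-0.2 -1.1  0.8] w -0.2
psi guide 197.2
0 -2.9 1.3 0.4 -0.0 0.0 8.2; 0 -7.9 2.6 0.5 -0.0 0.0 18.2; 0 -13.0 3.0 0.5 -0.0 0.0 28.2; 0 -18.1 2.5 0.5 -0.0 0.0 38.2; 0 -23.0 1.1 0.5 -0.0 0.0 48.2; 0 -27.6 -1.1 0.5 -0.0 0.0 58.2; 0 -31.7 -4.1 0.5 -0.0 0.0 68.2; 0 -35.0 -7.4 0.5 -0.0 0.0 77.2
```

servo_tool(commands="0 -2.9 1.3 0 0 0 8.2; 0 -7.9 2.6 0 0 0 18.2; 0 -13 3 0 0 0 28.2; 0 -18.1 2.5 0 0 0 38.2; 0 -23 1.1 0 0 0 48.2; 0 -27.6 -1.1 0 0 0 58.2; 0 -31.7 -4.1 0 0 0 68.2; 0 -35 -7.4 0 0 0 77.2")

```text
time: 17.27
ee_pos: [531.2, -12.4, 31.2]
tcp_rot: [-0.0, 0.627, 0.779, 0.0]
contact_force: [-0.8, 1.2, -1.2]
width: -0.1
grasp_force: 0.7
```

```bash
python3 -c "
from h import *
rows([(*wp(t,13.5),31,t+90+360) for t in (-335,-340,-345,-350,-353,-356,-359)])"
```

```text
t 17.27 pos [531.2 -12.4  31.2] J6 76.3 F [-0.8  1.2 -1.2] w -0.1
psi guide 120.0
0 -2.7 0.9 0.2 0.0 -0.0 5.0; 0 -5.1 1.8 0.2 0.0 -0.0 10.0; 0 -7.5 2.4 0.2 0.0 -0.0 15.0; 0 -10.0 2.9 0.2 0.0 -0.0 20.0; 0 -11.6 3.0 0.2 0.0 -0.0 23.0; 0 -13.1 3.1 0.2 0.0 -0.0 26.0; 0 -14.6 3.1 0.2 0.0 -0.0 29.0
```

servo_tool(commands="0 -2.7 0.9 0 0 0 5; 0 -5.1 1.8 0 0 0 10; 0 -7.5 2.4 0 0 0 15; 0 -10 2.9 0 0 0 20; 0 -11.6 3 0 0 0 23; 0 -13.1 3.1 0 0 0 26; 0 -13.1 3.1 0 0 0 26")

```text
time: 18.15
ee_pos: [537.1, -24.5, 31.2]
tcp_rot: [0.0, 0.784, 0.621, 0.0]
contact_force: [0.6, 1.3, -0.5]
width: 0.0
grasp_force: 0.7
```

```bash
python3 -c "
from h import *
rows([(*wp(t,13.5),31,t+90+360) for t in (-358,-360,-362)])"
```

```text
t 18.15 pos [537.1 -24.5  31.2] J6 100.7 F [ 0.6  1.3 -0.5] w 0.0
psi guide 94.3
0 -0.9 0.4 0.2 0.0 -0.0 2.3; 0 -1.8 0.8 0.2 0.0 -0.0 4.3; 0 -2.8 1.2 0.2 0.0 -0.0 6.3
```

servo_tool(commands="0 -0.5 0.2 0 0 0 1; 0 -0.9 0.4 0 0 0 2.3; 0 -1.4 0.6 0 0 0 3.3; 0 -1.8 0.8 0 0 0 4.3; 0 -1.8 0.8 0 0 0 4.3")

```text
time: 18.77
ee_pos: [537.3, -26.4, 31.1]
tcp_rot: [-0.0, 0.807, 0.59, 0.001]
contact_force: [3.9, 4.4, 0.7]
width: 0.2
grasp_force: 2.7
```

```bash
python3 -c "
from h import *
rows([(*wp(t,13.5),31,t+90+360) for t in (-362,-364)]+[(*wp(-360,28),31,90),(*wp(-360,28),110,90)])"
```

```text
t 18.77 pos [537.3 -26.4  31.1] J6 104.8 F [3.9 4.4 0.7] w 0.2
psi guide 89.9
0 -1.0 0.6 0.1 0.0 -0.1 1.9; 0 -1.9 1.1 0.1 0.0 -0.1 3.9; 0 14.4 0.2 0.1 0.0 -0.1 -0.1; 0 14.5 0.2 -78.9 0.0 -0.1 -0.1
```

Force rises exactly at the snug angle. Backing off, lifting clear and checking.

servo_tool(commands="0 14.5 0 0 0 0 0; 0 14.5 0 -40 0 0 0; 0 14.5 0 -100 0 0 0; 0 70 0 -130 0 0 0; 0 130 0 -130 0 0 0; 0 190 0 -130 0 0 0; 0 220 0 -130 0 0 0; 0 220 0 -130 0 0 0")

```text
time: 19.77
ee_pos: [603.2, 185.2, 159.6]
tcp_rot: [-0.0, 0.806, 0.591, -0.001]
contact_force: [-0.5, -0.6, -0.4]
width: 0.2
grasp_force: 0.0
```

```bash
python3 -c "
from h import *
wing(); p=cams.camera('top'); cv2.imwrite('pics/end.png',cv2.resize(p['pixels'][140:290,200:400],None,fx=4,fy=4,interpolation=2))
rows([])
for t in ['espresso_cup1','tamper','coffee_scoop']:
    m=models.regions_of(p,t)[0]; r,c=np.nonzero(m['pixels']&(p['range_z']>0)); w=world(p,r,c); w=w[w[:,2]>4]; print(t,np.median(w,0).round(1))"
```

```text
top 37 wing angle mod180 -0.9 ear z 51.7
  wall-fence 30.3 (home 31)
side 64 wing angle mod180 0.6 ear z 49.5
  wall-fence 31.1 (home 31)
t 19.93 pos [603.1 182.3 160.5] J6 124.5 F [ 0.2 -0.5  0.4] w 0.3
psi guide 89.9

espresso_cup1 [ 487.7 -171.3   23.5]
tamper [627.7 -64.4  15.2]
coffee_scoop [670.7  60.3  22.7]
```

View pics/end.png

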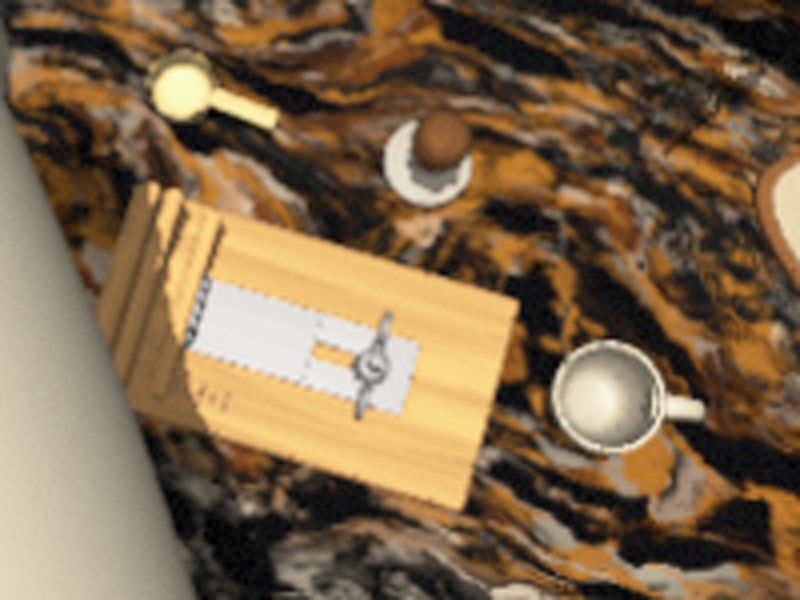

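The picture shows the nut at (372,365) with its wings parallel to the walls, and the stud against the rear end of the foot's slot. The cup, tamper and scoop are untouched.

```bash
python3 -c "
from plant import env
print(env.sign_off())"
```

```text
the job is handed in; nothing more can be done
None
```

The job is handed in: the fence is pushed home, the wing nut is screwed down snug on its washer, and the cup, tamper and scoop stand where they were; the hand-in gave no verdict, so this rests on the final camera check and the forces felt at both stops.

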